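Back a ratcheted weld positioner off by one notch

TASK

The pipe in the weld positioner has been indexed one notch too far. With a fingertip on its thumb lever, lift the ratchet pawl out of the teeth and tip it right back onto its stop pin, then push a capstan bar to turn the wheel one notch backward (top of the wheel towards the pawl) and tip the pawl down again, so that its nose sits fully down behind the next tooth. Only push, never grip or force the mechanism, and leave the loose things around it where they are.

Things in the scene. Friction and masses are not known exactly. Their poses are not given: they have to be found in the camera images.
- positioner: Fixed grey frame of the weld positioner, bolted down. Origin on the table under the bearing block; local z is up, local x runs from the capstan (front end) to the pipe (back end), local y to the left seen from the front. Base plate x -75..90, y -165..100 mm, 20 mm thick. The spindle runs along local x at y = 0, 130 mm up. The pawl is on the right (local -y) side.
- ratchet (a point): Fixed point on the spindle axis in the middle of the ratchet wheel: local (-40, 0, 130) mm. The wheel is 14 mm thick, 10 teeth, tip radius 56 mm, root radius 46 mm. On the same spindle: five radial capstan bars in front at x = -95 mm, and a faceplate of radius 60 mm with the pipe behind, x 57..142 mm.
- wheel (a joint): Angle (rad) of spindle, ratchet wheel, bars and pipe; grows as it turns backward (top to local -y, towards the pawl). 0: a tooth hard against the seated pawl. Starts at -0.15 to -0.05 (play). A notch is 0.628. The pawl drops fully home at about 0.45 to 0.62 (aim at 0.53); past 0.63 its nose lands on a tooth. Stiff (0.25 N m, about 3.5 N on a bar), stays where left.
- pawl (a joint): Angle (rad) of the pawl about its pivot, axis along local x: 0 fully seated, growing as the nose lifts and the pawl tips to local -y; 1.66 resting on the stop pin; about 0.12 with the nose on top of a tooth. Its weight holds it at either end: left alone it tips over past about 0.75 and falls back into the teeth below about 0.65. Turns freely, under 2 N.
- pivot (a point): Centre of the pawl's pivot, fixed: local (-40, -92, 150) mm. The pawl is 12 mm wide along x. Seated, its arm runs 75 mm to local +y, rising at 25 degrees, upper face 8 to 10 mm above that line from the pivot. Tipped back on the stop (1.66) the arm stands up, leaning 30 degrees to local -y, and the thumb lever points outward and 21 degrees down.
- thumb_end (a point): Centre of the round thumb pad (roll of 15 mm diameter, 20 mm long along local x) at the end of the pawl's thumb lever, 55 mm from the pivot. The lever is 12 mm thick at the pivot, 8 mm at the pad. Seated, it leans 16 degrees past upright to local -y (pad 203 mm above the table), leaving an 81 degree corner between it and the arm, open upward.
- nose_tip (a point): Tip of the pawl's nose, 12 mm wide and 4 mm long, 75 mm from the pivot. Seated, it is 47 mm from the spindle axis, between two teeth.
- bar_end (a point): Centre of the black ball (21 mm diameter) at the end of the capstan bar nearest to upright, 92 mm from the spindle axis, in the plane local x = -95 mm; the bar is 11 mm thick. At wheel 0.214 the bar is upright (ball centre 222 mm above the table); at the start it leans 15 to 21 degrees to local +y.
- nut: Loose M20 hex nut, 34x29x16 mm, on the table behind the base plate, right of the pipe; origin at the centre of its underside. A bystander.
- gas_cup: Loose ceramic gas cup, 21 mm diameter, 46 mm tall, standing to the left of the base plate; origin at the centre of its underside. A bystander.
- v_block: Loose steel V block, 50x40x36 mm, standing to the right of the base plate; origin at the centre of its underside. A bystander.

How it is judged (in metres and radians):
On the way, in this order (a step that is already met when the one before it is completed fails the run):
1. the pawl is lifted out and tipped back on its stop pin while the wheel is still in its first notch (value of joint pawl above 1.5 rad and value of joint wheel below 0.1 rad), for 0.2 s.
2. the wheel is turned back by about one notch while the pawl is tipped back (value of joint pawl above 1.3 rad and value of joint wheel between 0.4 and 0.72 rad), for 0.2 s.
At the end, for the whole second after the job is handed in: The pawl is fully down (below 0.04 rad) behind the next tooth: the wheel stands still one notch back, between 0.40 and 0.66 rad (value of joint pawl below 0.04 rad and value of joint wheel between 0.4 and 0.66 rad and velocity of joint wheel between -0.05 and 0.05 rad/s); the robot touches nothing.
It fails at once if a loose thing beside the work is knocked, lifted or carried more than 20 mm (distance of any of nut, gas_cup, v_block from where it was at the start of the episode above 0.02 m).
It fails at once if the mechanism is gripped or forced: the fingers press on it with more than 25 N (contact force between the fingers and positioner above 25 N).
It also fails if it takes over 54 s, if anything falls off the work surface, if the arm or the gripper's body presses on something with over 40 N, if the wrist force passes 120 N, or if a joint passes its speed limit or range.

ROBOT

A 7-joint arm with a two-finger parallel gripper is mounted at the origin on a cart in front of the work surface, level with it; the furniture and walls round the work are solid. World frame = base frame: x ahead of the robot, y to its left, z up, the work surface at z = 0. Lengths are in mm, angles in rad, forces in N, time in s.
With the tool pointing down it reaches from about 425 to 925 mm from the base axis. Payload 6.8 kg.
Tool frame: the origin (TCP) lies at the very end of the fingers, on their centre line; the grasp point (between the pads) lies 19 mm behind it; z points along the fingers, y is the line along which they close (so a half turn about z gives the same grasp; the last joint's range is limited). The gripper opens to 88 mm and grips with 3 to 60 N. Pads are 20 mm wide; open, the fingers measure 115 mm over their backs; the gripper's body (75 mm by 178 mm) begins 61 mm behind the grasp point.
Start: joints at [1.2, 0.477, 0.022, 1.555, -0.011, 1.109, -0.083], TCP at [175.364, -651.84, 222.664] pointing down, gripper open.
Joint ranges: [-2.96, 2.96], [-0.34, 2.1], [-1.41, 1.46], [0.24, 2.44], [-1.37, 4.51], [0.17, 1.92], [-2.96, 2.96]. Speed limits (rad/s): [2.39, 2.39, 3.14, 3.14, 3.14, 3.14, 3.14].

INTERFACE

Orientations are given as a unit quaternion [x, y, z, w].
In Python, from bench import bot gives the robot as it stands.
- The arm moves only by the tool drive_tool, never from a script. Its argument "commands" is text: rows parted by semicolons, each of 7 numbers parted by spaces: the shift along the tool's x, y, z in cm, then the turn, a rotation vector about the tool's x, y, z in degrees, then the closure, from 0 (fully open) to 1 (shut). A call has exactly 10 rows; each row shifts and turns the commanded pose from where the row before left it, along the tool's axes as they then stand; what a row does not reach is not made up. A row lasts 1/8 s, in which the tool goes at most 62.5 mm and 10.7 degrees, less where a joint would pass 70% of its speed; a pose out of reach is approached as far as the arm can. A call is refused whole if a number of a shift passes 6.25 or a number of a turn 10.7, either way. A call with a gripper value outside its range is refused whole. The fingers move at their own pace and stop on an object; the grip force is fixed at half the most. Time passes only in rows, so rows that do not move let the fingers close, or fill a call up. It gives the time, the measured TCP pose, the force, the opening and the grip force at its end, in the units of the state.
- bot.sense(): the state, without advancing time (a new reading comes with each control period).
- bot.grab_frame(name): name is "side" or "top"; returns a dict with "frame" (384x512x3 uint8, red, green, blue), "K" (3x3 intrinsics, pixels), "rvec" (rotation vector, rad) and "tvec" (3), from world to camera coordinates, as OpenCV has them. Camera axes: x right, y down, z forward; pixel columns grow to the right and rows downward; lengths in mm; the calibration is good to about 2 mm. A picture is of the moment at which its call begins. There is no depth.
- bot.hand_in(): hands the job in; it is judged then, once.
The state is a dict: "time_s": time; "q": joint angles; "joint_vel": joint speeds; "tau": joint torques, N m; "tcp_pos": TCP position; "orientation": TCP orientation; "wrist_force": force on the tool from outside, world axes, zero at the start; "torque": the same for the moment, N m; "width": finger opening in mm; "finger_force": force on a finger pad.
Only numpy, scipy, OpenCV 4.12 (cv2) and the standard library are available. Lean on these libraries where they do the work, as an engineer would, in place of code of your own. Each camera call takes 0.05 s, during which the arm holds its last target. There are 200 camera calls.

## Working session

There is one attempt and no reset: what is moved stays moved. The work goes in short steps, Python scripts to look and compute and a tool call to move; the robot and the scene stay as the last step left them, time stands still between calls to the robot, and variables do not carry over. Pictures are saved under pics/ and viewed, at most 10 in all, crops included, and the job is handed in when it is done.

Besides the shell and the picture viewer there is one more tool, called after "Request:" as a command line: name --argument value ..., lists and objects as JSON in quotes. drive_tool: Moves the arm, as the interface text tells. Its arguments: {"type":"object","properties":{"commands":{"type":"string"}},"required":["commands"]}

```bash
mkdir -p pics; python3 - <<'E'
from bench import bot
import cv2
for n in("side","top"):
    f=bot.grab_frame(n)
    cv2.imwrite(f"pics/{n}0.png",cv2.resize(f["frame"][:,:,::-1],(768,576),interpolation=cv2.INTER_CUBIC))
    print(n,f["K"],f["rvec"],f["tvec"])
s=bot.sense();print(s["time_s"],s["tcp_pos"],s["orientation"],s["wrist_force"])
E
```

```text
side [[430.93419243   0.         263.1615928 ]
 [  0.         430.93419243 188.6114156 ]
 [  0.           0.           1.        ]] [ 2.04053623 -0.20676582  0.11752012] [-570.92349709   80.60225708 1056.23079496]
top [[463.01973784   0.         257.93942068]
 [  0.         463.01973784 195.07375688]
 [  0.           0.           1.        ]] [ 2.19138146 -2.13500153  0.07691715] [-233.30215211  542.23595563 1053.45211638]
0.1 [ 175.20963739 -651.34276758  221.81224887] [ 9.91378614e-01  1.31026127e-01 -1.67951244e-04 -7.54004094e-04] [-1.10242636e+00  1.25745841e-05  2.10839427e-01]
```

View pics/side0.png

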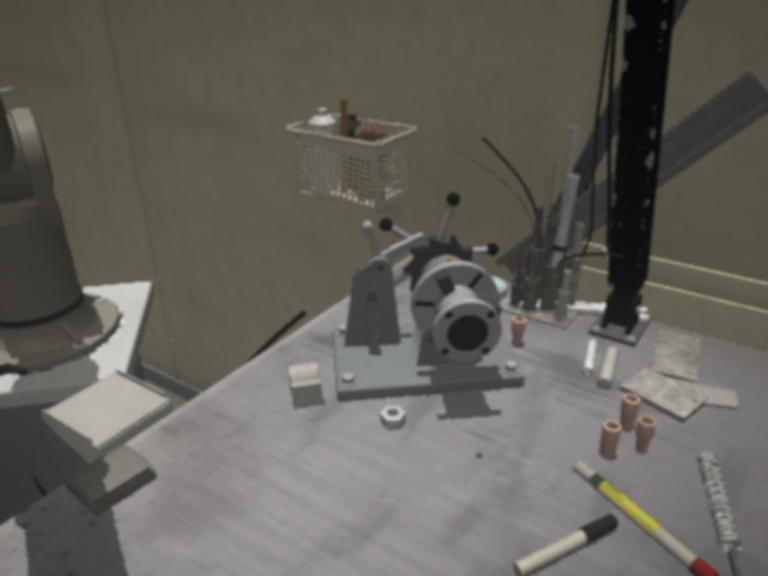

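View pics/top0.png

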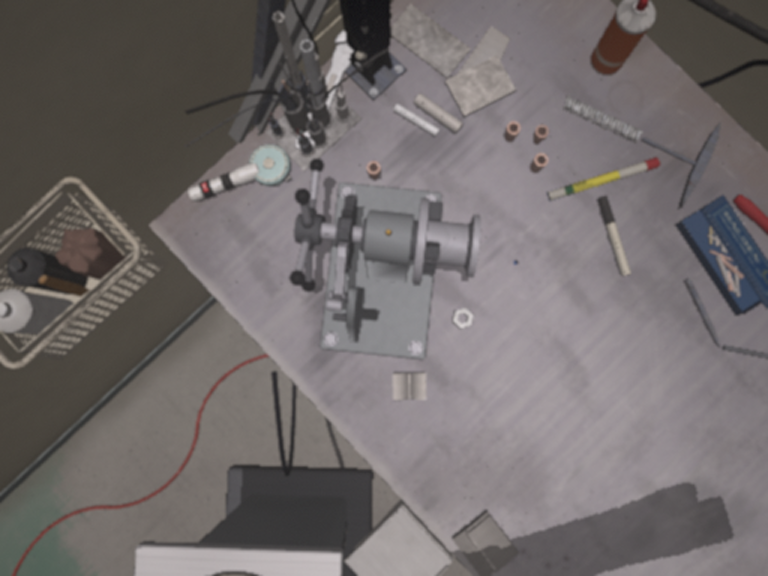

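The side view shows the positioner from the pipe end, with the thumb pad at about (367,225) and the upright ball at (453,199). In the top view the base plate corners are at about (345,184), (438,190), (322,348) and (425,357). Next I'll fit the pose.

```bash
cat > h.py <<'E'
import numpy as np,cv2
from bench import bot
from scipy.optimize import least_squares
def proj(f,P): return cv2.projectPoints(np.array(P,float).reshape(-1,3),f["rvec"],f["tvec"],f["K"],None)[0].reshape(-1,2)
def W(p,P):
    c,s=np.cos(p[2]),np.sin(p[2]);P=np.array(P,float).reshape(-1,3)
    return P@np.array([[c,s,0],[-s,c,0],[0,0,1]])+[p[0],p[1],0]
def pad(a): t=a+np.radians(16);return [-40,-92-55*np.sin(t),150+55*np.cos(t)]
def nose(a): t=np.radians(25)+a;return [-40,-92+75*np.cos(t),150+75*np.sin(t)]
def ball(w,k=0): t=w-.214+k*2*np.pi/5;return [-95,-92*np.sin(t),130+92*np.cos(t)]
E
cat > fit.py <<'E'
from h import *
F={n:bot.grab_frame(n) for n in("side","top")}
C=[[-75,100,20],[90,100,20],[-75,-165,20],[90,-165,20]]
def model(p): return [("top",C,[(345,184),(440,190),(322,348),(425,357)]),
 ("side",[pad(0),ball(p[3]),ball(p[3],1),ball(p[3],-1)],[(367,225),(453,199),(386,225),(492,249)]),
 ("top",[ball(p[3]),ball(p[3],1),ball(p[3],-1)],[(303,198),(297,277),(316,163)])]
def res(p): return np.concatenate([(proj(F[n],W(p,P))*1.5-np.array(o)).ravel() for n,P,o in model(p)])
best=min((least_squares(res,[x,y,a,-.1],loss="soft_l1") for x in(300,) for y in(-300,300) for a in np.arange(-3,3,.7)),key=lambda r:r.cost)
p=best.x;print(p,np.degrees(p[2]),best.cost);print(res(p).reshape(-1,2).round(1))
for n,(x0,y0,x1,y1) in dict(side=(200,110,370,280),top=(180,90,350,260)).items():
    im=cv2.resize(F[n]["frame"][y0:y1,x0:x1,::-1],None,fx=3.5,fy=3.5,interpolation=cv2.INTER_CUBIC)
    L=C+[pad(0),nose(0),[-40,-92,150]]+[ball(p[3],k) for k in range(5)]+[[-95,0,130],[142,0,130]]
    for u,v in (proj(F[n],W(p,L))-[x0,y0])*3.5: cv2.circle(im,(int(u+1.7),int(v+1.7)),3,(0,0,255),1)
    cv2.imwrite(f"pics/{n}1.png",im)
cv2.imwrite("pics/both1.png",cv2.resize(np.hstack([cv2.imread("pics/side1.png"),cv2.imread("pics/top1.png")]),(800,400)))
E
python3 fit.py
```

```text
[ 618.54092299 -203.90921425   -1.64218922 -314.22903067] -94.09051123093492 19.224109789115953
[[-7.5 -3.1]
 [ 1.7  0.5]
 [-2.4  0.3]
 [ 1.   1.9]
 [ 1.7  2.5]
 [ 0.2  0.3]
 [ 0.2  0.5]
 [ 0.6 -0.3]
 [-1.  -1.2]
 [ 0.5  1.3]
 [-0.3  2. ]]
```

View pics/side1.png

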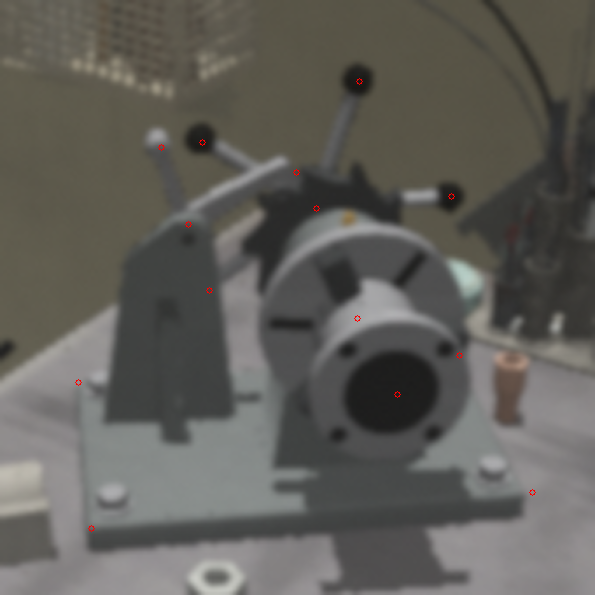

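View pics/top1.png

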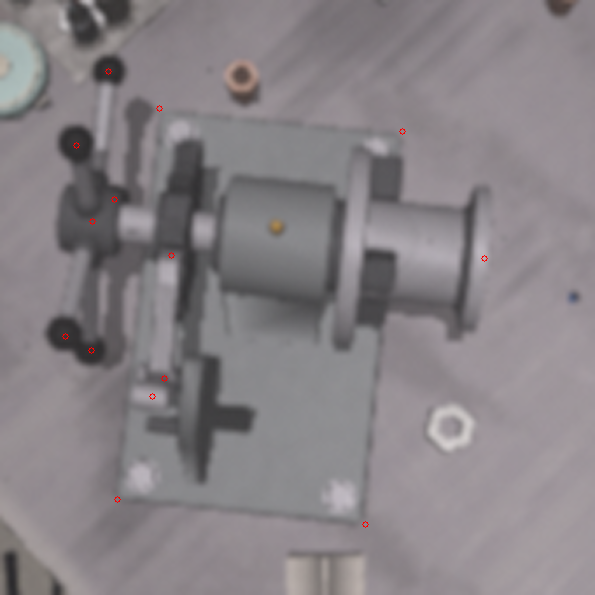

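The overlay matches on the balls, with small residuals at the pad (157,139 in the side crop) and the plate corners. I'll refit with the points read from these crops.

```bash
cat > fit2.py <<'E'
from h import *
F={n:bot.grab_frame(n) for n in("side","top")}
C=[[-75,100,20],[90,100,20],[-75,-165,20],[90,-165,20]]
o={"side":(200,110),"top":(180,90)}
def model(p): B=[ball(p[3],k) for k in(0,1,-1,2)];return [("top",C,[(163,112),(403,132),(120,495),(362,523)]),("top",[pad(0)]+B,[(150,395),(76,143),(64,335),(108,70),(90,350)]),
 ("side",[C[1],C[3],pad(0)]+B[:3],[(523,497),(90,531),(157,139),(358,81),(201,138),(451,196)])]
def res(p): return np.concatenate([((proj(F[n],W(p,P))-o[n]+.5)*3.5-np.array(q)).ravel() for n,P,q in model(p)])
r=least_squares(res,[618,-204,-1.64,-.1],loss="soft_l1",f_scale=5);p=r.x
print(p,r.cost);print(res(p).reshape(-1,2).round(1))
for k,v in dict(pad=pad(0),pad166=pad(1.66),piv=[-40,-92,150],nose=nose(0),ball=ball(p[3]),ball53=ball(.53),yax=[0,1,0]).items(): print(k,W(p,v).round(1))
E
python3 fit2.py; python3 -c "
from h import *
from scipy.spatial.transform import Rotation as R
print(R.from_quat(bot.sense()['orientation']).as_matrix().round(3), bot.sense()['tcp_pos'])"
```

```text
[ 6.18026116e+02 -2.03454147e+02 -1.65011168e+00 -7.24255087e-02] 112.91992940054764
[[-3.1 -3.2]
 [-0.3  1.1]
 [-5.1  4.2]
 [ 0.9  2.8]
 [ 0.4  2.1]
 [ 0.1  2.2]
 [ 0.2  0.3]
 [ 0.9  1.6]
 [ 0.3  0. ]
 [ 7.3 -3.5]
 [-1.2 -3.6]
 [ 4.5  7.9]
 [ 1.9  0.7]
 [ 2.3  4. ]
 [ 0.5  1.5]]
pad [[ 514.4 -155.1  202.9]]
pad166 [[ 478.3 -152.2  130.2]]
piv [[ 529.5 -156.3  150. ]]
nose [[ 597.2 -161.7  181.7]]
ball [[ 651.5 -110.8  218.3]]
ball53 [[ 597.1 -106.5  217.4]]
yax [[ 619.  -203.5    0. ]]
[[ 0.966  0.26  -0.   ]
 [ 0.26  -0.966  0.001]
 [-0.    -0.001 -1.   ]] [ 175.32615273 -651.66128817  222.34975833]
```

Request:
drive_tool --commands "0 0 -5 0 0 9.8 1; 0 0 -5 0 0 9.8 1; 3.2 -5.2 0 0 0 0 1; 3.2 -5.2 0 0 0 0 1; 3.2 -5.2 0 0 0 0 1; 3.2 -5.2 0 0 0 0 1; 3.2 -5.2 0 0 0 0 1; 3.2 -5.2 0 0 0 0 1; 3.2 -5.2 0 0 0 0 1; 0 0 0 0 0 0 1"

```text
time_s: 1.55
tcp_pos: [430.7, -301.7, 322.9]
orientation: [0.999, -0.035, 0.001, -0.001]
wrist_force: [-0.6, -0.2, -0.2]
width: 0.4
finger_force: 0.0
```

```bash
cat > w.py <<'E'
from h import *
from scipy.spatial.transform import Rotation as R
s=bot.sense();p=np.array([618.0,-203.5,-1.650])
c,S=np.cos(p[2]),np.sin(p[2]);d=s["tcp_pos"]-[p[0],p[1],0]
print("t",s["time_s"],"local",(np.array([c*d[0]+S*d[1],-S*d[0]+c*d[1],d[2]])).round(1),"F",np.round(s["wrist_force"],1),"w",s["width"])
M=R.from_quat(s["orientation"]).as_matrix();L=np.array([[c,S,0],[-S,c,0],[0,0,1]])@M
print("err deg",np.degrees(R.from_matrix(np.array([[0,1,0],[1,0,0],[0,0,-1]]).T@L).as_rotvec()).round(1))
E
python3 w.py
```

```text
t 1.55 local [ 112.7 -178.9  322.9] F [-0.6 -0.2 -0.2] w 0.4221416069960583
err deg [ 0.1  0.1 -0.5]
```

Request:
drive_tool --commands "2.4 -3.8 0 0 0 0.5 1; 2.4 -3.8 0 0 0 0 1; 2.4 -3.8 0 0 0 0 1; 2.5 -3.9 0 0 0 0 1; 0 0 2 0 0 0 1; 0 0 2 0 0 0 1; 0 0 2 0 0 0 1; 0 0 2 0 0 0 1; 0 0 1 0 0 0 1; 0 0 0 0 0 0 1"

```text
time_s: 2.8
tcp_pos: [536.8, -163.2, 232.2]
orientation: [0.999, -0.044, -0.001, -0.0]
wrist_force: [-0.7, -0.8, 0.3]
width: 0.7
finger_force: 0.0
```

```bash
python3 w.py; cat > v.py <<'E'
import sys
from h import *
n=sys.argv[1];x0,y0,x1,y1=dict(side=(200,80,370,250),top=(180,90,350,260))[n]
cv2.imwrite("pics/"+sys.argv[2]+".png",cv2.resize(bot.grab_frame(n)["frame"][y0:y1,x0:x1,::-1],None,fx=3.5,fy=3.5,interpolation=cv2.INTER_CUBIC))
E
python3 v.py side s2
```

```text
t 2.8 local [-33.7 -84.2 232.2] F [-0.7 -0.8  0.3] w 0.6740567841525555
err deg [-0.  -0.1  0.6]
```

View pics/s2.png

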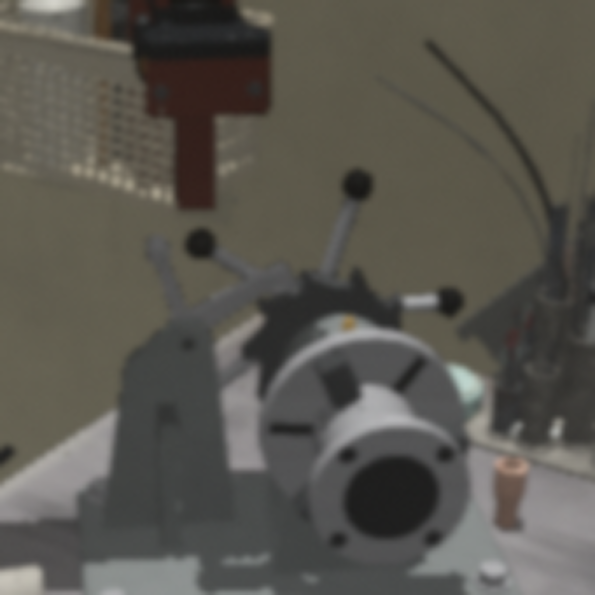

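The closed finger (177–215, bottom 208) hangs above the corner, just right of the pad (edge at 169). Next I lower it and begin the push.

Request:
drive_tool --commands "0.2 -0.6 1 0 0 -0.6 1; 0 0 1.2 0 0 0 1; 0 0 1.2 0 0 0 1; 0 0 1.2 0 0 0 1; 0 0 0 0 0 0 1; -0.4 0 0 0 0 0 1; -0.5 0 0 0 0 0 1; -0.5 0 0 0 0 0 1; -0.5 0 0 0 0 0 1; 0 0 0 0 0 0 1"

```text
time_s: 4.1
tcp_pos: [520.3, -155.5, 186.8]
orientation: [0.999, -0.039, -0.0, 0.0]
wrist_force: [0.9, 0.9, 0.3]
width: 0.4
finger_force: 0.2
```

```bash
python3 w.py
```

```text
t 4.1 local [ -40.2 -101.2  186.8] F [0.9 0.9 0.3] w 0.35822519217095056
err deg [-0.  -0.  -0.1]
```

Request:
drive_tool --commands "-0.5 0 0.2 0 0 0 1; -0.5 0 0.3 0 0 0 1; -0.6 0 0.3 0 0 0 1; -0.6 0 0.3 0 0 0 1; -0.6 0 0 0 0 0 1; -0.6 0 0 0 0 0 1; -0.6 0 0 0 0 0 1; -0.6 0 0 0 0 0 1; -0.6 0 -0.2 0 0 0 1; -0.6 0 -0.2 0 0 0 1"

```text
time_s: 5.35
tcp_pos: [462.8, -150.8, 179.9]
orientation: [0.999, -0.039, 0.0, 0.0]
wrist_force: [-0.2, -1.0, -0.2]
width: 0.4
finger_force: 0.0
```

Request:
drive_tool --commands "-0.6 0 -0.2 0 0 0 1; -0.6 0 -0.2 0 0 0 1; -0.6 0 -0.2 0 0 0 1; -0.6 0 -0.3 0 0 0 1; -0.6 0 -0.3 0 0 0 1; -0.6 0 -0.3 0 0 0 1; 0 0 0 0 0 0 1; 0 0 0 0 0 0 1; 0 0 0 0 0 0 1; 0 0 0 0 0 0 1"

```text
time_s: 6.6
tcp_pos: [427.2, -148.0, 194.6]
orientation: [0.999, -0.039, -0.0, -0.0]
wrist_force: [-0.1, -0.2, 1.5]
width: 0.1
finger_force: 0.0
```

```bash
python3 w.py;python3 v.py side s3
```

```text
t 6.6 local [ -40.2 -194.6  194.6] F [-0.1 -0.2  1.5] w 0.10303510120212758
err deg [ 0.  -0.  -0.1]
```

View pics/s3.png

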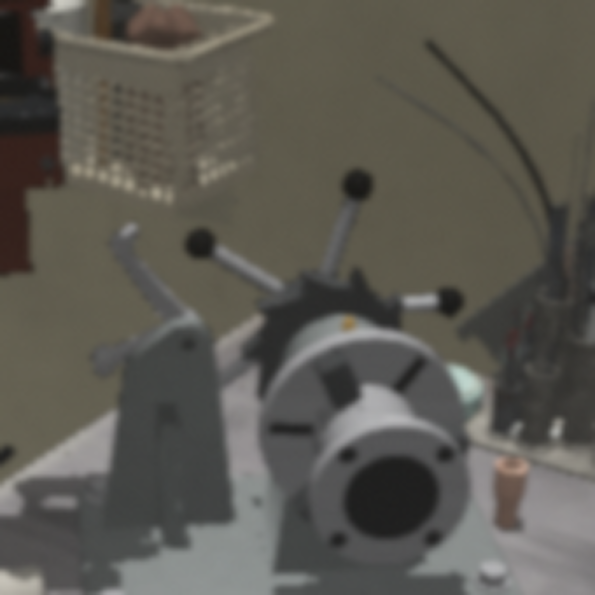

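The pawl stands on its stop (arm tip at 128,230; lever at 105,355) and the wheel hasn't moved. Next I go over to the far side of the bar.

Request:
drive_tool --commands "0 0 -3.5 0 0 0 1; 0 0 -3.5 0 0 0 1; 4.3 -0.9 0 0 0 0 1; 4.3 -0.9 0 0 0 0 1; 4.3 -0.9 0 0 0 0 1; 4.3 -0.9 0 0 0 0 1; 4.3 -0.9 0 0 0 0 1; 4.3 -1 0 0 0 0 1; 0 0 0 0 0 0 1; 0 0 2 0 0 0 1"

```text
time_s: 7.9
tcp_pos: [689.0, -113.5, 245.1]
orientation: [0.999, -0.039, 0.001, 0.0]
wrist_force: [-0.9, -0.7, -0.4]
width: 0.7
finger_force: 0.0
```

```bash
python3 w.py
```

```text
t 7.9 local [-95.3  63.6 245.1] F [-0.9 -0.7 -0.4] w 0.6538271915297259
err deg [-0.   0.1 -0.1]
```

Request:
drive_tool --commands "0 0 2 0 0 0 1; 0 0 2 0 0 0 1; -0.8 0 0 0 0 0 1; -0.5 0 0 0 0 0 1; -0.4 0 0 0 0 0 1; -0.4 0 0 0 0 0 1; -0.5 0 0 0 0 0 1; -0.5 0 0 0 0 0 1; -0.5 0 0 0 0 0 1; -0.5 0 0 0 0 0 1"

```text
time_s: 9.15
tcp_pos: [647.2, -110.0, 204.5]
orientation: [0.999, -0.039, -0.0, 0.0]
wrist_force: [3.8, -0.5, 2.5]
width: 0.6
finger_force: 1.7
```

Request:
drive_tool --commands "-0.5 0 0 0 0 0 1; -0.5 0 0 0 0 0 1; -0.4 0 0 0 0 0 1; -0.4 0 0 0 0 0 1; -0.4 0 0 0 0 0 1; -0.3 0 0 0 0 0 1; -0.2 0 0 0 0 0 1; 0 0 0 0 0 0 1; 0 0 0 0 0 0 1; 0 0 0 0 0 0 1"

```text
time_s: 10.4
tcp_pos: [620.5, -107.9, 204.6]
orientation: [0.999, -0.039, -0.0, -0.0]
wrist_force: [-0.1, -0.2, -0.6]
width: 0.4
finger_force: 0.2
```

```bash
python3 w.py
```

```text
t 10.4 local [-95.5  -5.1 204.6] F [-0.1 -0.2 -0.6] w 0.3732417734727165
err deg [-0.  -0.  -0.1]
```

Request:
drive_tool --commands "-0.2 0 0 0 0 0 1; -0.1 0 0 0 0 0 1; 0 0 0 0 0 0 1; 0 0 0 0 0 0 1; 1 0 0 0 0 0 1; 1.5 0 0 0 0 0 1; 0 0 -3 0 0 0 1; 0 0 -4 0 0 0 1; 0 0 0 0 0 0 1; 0 0 0 0 0 0 1"

```text
time_s: 11.65
tcp_pos: [642.4, -109.6, 274.1]
orientation: [0.999, -0.039, -0.001, -0.0]
wrist_force: [-0.1, 0.7, -1.3]
width: 0.4
finger_force: 0.0
```

```bash
python3 w.py;python3 v.py side s4; python3 - <<'E'
from h import *
f=bot.grab_frame("side");p=[618,-203.5,-1.65]
for w in(.4,.45,.5,.55,.6,.65): print(w,((proj(f,W(p,[ball(w,k) for k in(0,1,-1)]))-[200,80]+.5)*3.5).round(0).tolist())
E
```

```text
t 11.65 local [-95.6  16.9 274.1] F [-0.1  0.7 -1.3] w 0.36991179645864386
err deg [-0.  -0.1 -0.1]
0.4 [[294.0, 187.0], [181.0, 305.0], [439.0, 246.0]]
0.45 [[287.0, 188.0], [180.0, 311.0], [436.0, 241.0]]
0.5 [[280.0, 191.0], [180.0, 318.0], [432.0, 235.0]]
0.55 [[273.0, 193.0], [180.0, 324.0], [429.0, 230.0]]
0.6 [[267.0, 196.0], [181.0, 330.0], [425.0, 225.0]]
0.65 [[260.0, 199.0], [181.0, 336.0], [421.0, 221.0]]
```

View pics/s4.png

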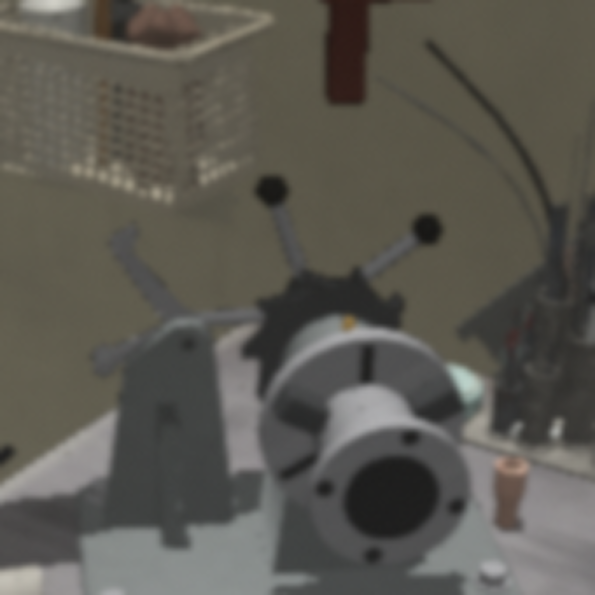

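Balls at (272,190) and (427,229) give a wheel angle of about 0.55, and the pawl is still tipped back. Next I go behind the pawl arm.

Request:
drive_tool --commands "-4.7 1.4 0 0 0 0 1; -4.7 1.4 0 0 0 0 1; -4.7 1.4 0 0 0 0 1; -4.7 1.4 0 0 0 0 1; 0 0 0 0 0 0 1; 0 0 2.5 0 0 0 1; 0 0 2.5 0 0 0 1; 0 0 2.5 0 0 0 1; 0 0 0.5 0 0 0 1; 0 0 0 0 0 0 1"

```text
time_s: 13.0
tcp_pos: [451.4, -150.7, 194.6]
orientation: [0.999, -0.039, -0.0, -0.0]
wrist_force: [0.7, -0.0, 0.5]
width: 0.5
finger_force: 0.0
```

```bash
python3 w.py
```

```text
t 13.0 local [ -39.5 -170.2  194.6] F [ 0.7 -0.   0.5] w 0.5276494039994107
err deg [ 0.  -0.  -0.1]
```

Request:
drive_tool --commands "1 0 0 0 0 0 1; 1 0 0 0 0 0 1; 1 0 0 0 0 0 1; 0.8 0 0 0 0 0 1; 0.8 0 0 0 0 0 1; 0.8 0 0 0 0 0 1; 0.7 0 0 0 0 0 1; 0.6 0 0 0 0 0 1; 0.6 0 0 0 0 0 1; 0 0 0 0 0 0 1"

```text
time_s: 14.25
tcp_pos: [524.2, -156.6, 194.6]
orientation: [0.999, -0.039, 0.0, -0.0]
wrist_force: [-1.2, 0.1, 0.2]
width: 0.9
finger_force: 0.0
```

Request:
drive_tool --commands "0.5 0 0 0 0 0 1; 0.4 0 0 0 0 0 1; 0.3 0 0 0 0 0 1; 0 0 0 0 0 0 1; 0 0 -1 0 0 0 1; 0 0 -2 0 0 0 1; 0 0 -3 0 0 0 1; 0 0 -3 0 0 0 1; 0 0 0 0 0 0 1; 0 0 0 0 0 0 1"

```text
time_s: 15.5
tcp_pos: [535.3, -157.5, 284.2]
orientation: [0.999, -0.039, -0.0, -0.0]
wrist_force: [-0.3, 0.5, -0.5]
width: 0.6
finger_force: 0.0
```

```bash
python3 w.py;python3 v.py side s5
```

```text
t 15.5 local [-39.3 -86.1 284.2] F [-0.3  0.5 -0.5] w 0.5656304595403074
err deg [-0.  -0.  -0.1]
```

View pics/s5.png

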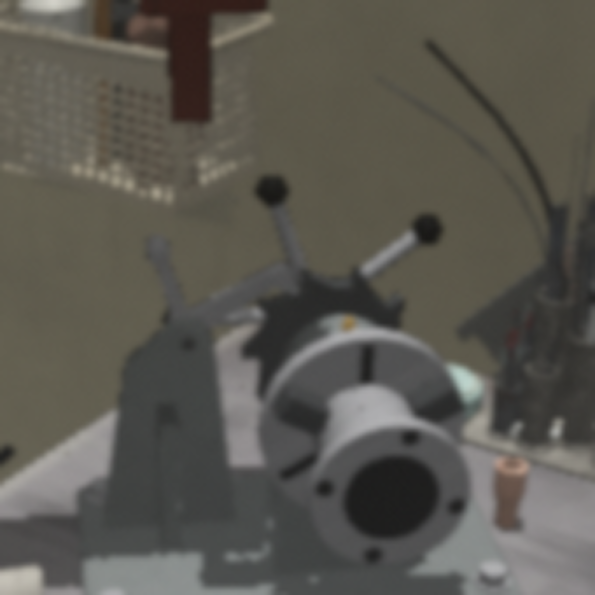

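The pad is at (157,245), its original seated position. The wheel is at about 0.55 and the finger is clear, so I'm handing in.

```bash
python3 -c "
from bench import bot
print(bot.hand_in())"
```

```text
the job is handed in; nothing more can be done
None
```

The job is handed in: the pawl was tipped back, the wheel turned back one notch to about 0.55 rad, and the pawl is seated again behind the next tooth with the robot clear; the hand-in returned no verdict.

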